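# Reload the analyser carrier in reverse order

### The arm

A 7-joint arm with a two-finger parallel gripper is mounted at the origin on a cart in front of the work surface, level with it; the furniture and walls round the work are solid. World frame = base frame: x ahead of the robot, y to its left, z up, the work surface at z = 0. Lengths are in m, angles in degrees, forces in N, time in s.
With the tool pointing down it reaches from about 0.35 to 0.9 m from the base axis. Payload 7.2 kg.
Tool frame: the origin (TCP) lies midway between the tips of the shut fingers; the grasp point (between the pads) lies 19 mm behind it; x points along the fingers, z is the direction in which the jaws open and shut, and the axes are right-handed (so a half turn about x gives the same grasp; the last joint's range is limited). The gripper opens to 85 mm and grips with 20 to 120 N. Pads are 22 mm wide; open, the fingers measure 114 mm over their backs; the gripper's body (76 mm by 85 mm) begins 54 mm behind the grasp point. The pads swing forward as they close: fully open they stand 13 mm farther back than shut.
Start: joints at [61.696, 23.554, -0.728, 91.456, 0.321, 64.991, -4.71], TCP at [0.258, -0.569, 0.231] pointing down, gripper open.
Joint ranges: [-169.25, 169.25], [-16.82, 113.86], [-84.01, 82.57], [7.8, 145.47], [-59.2, 239.2], [7.22, 106.19], [-163.78, 163.78]. Speed limits (degrees/s): [136.94, 136.94, 172.46, 172.46, 180, 180, 180].

### API

Orientations are given as a 3x3 rotation matrix whose columns are the frame's x, y, z axes.
In Python, from cell import * gives the robot as it stands.
- The arm moves only by the tool apply_moves, never from a script. Its argument "moves" is a list of rows, each a list of 7 numbers: the shift along the tool's x, y, z in m, then the turn, a rotation vector about the tool's x, y, z in rad, then the closure in counts, from 0 (fully open) to 255 (shut). A call has 1 to 20 rows; each row is the pose to reach, as a shift and turn from the pose commanded when the call began, along the tool's axes at that moment; what a row does not reach only later rows make up. A row lasts 1/8 s, in which the tool goes at most 62.5 mm and 10.7 degrees, less where a joint would pass 70% of its speed; a pose out of reach is approached as far as the arm can. A call with a gripper value outside its range is refused whole. The fingers move at their own pace and stop on an object; "newtons" is the grip in N (left out, the last holds). Time passes only in rows, so rows that repeat a pose let the fingers close. It gives the time, the measured TCP pose, the force and the opening at its end, in the units of the state.
- state(): the state, without advancing time (a new reading comes with each control period).
- grab_frame(name): name is "scene" or "side" or "wrist"; returns a dict with "pixels" (420x560x3 uint8, blue, green, red), "camera_matrix" (3x3 intrinsics, pixels), "position" and "rotation" of the camera in the world. Camera axes: x right, y down, z forward; pixel columns grow to the right and rows downward; lengths in m; the calibration is good to about 2 mm. A picture is of the moment at which its call begins. There is no depth.
- finish_job(): hands the job in, once; it reports no verdict.
The state is a dict: "time": time; "joint_pos": joint angles; "dq": joint speeds; "joint_efforts": joint torques, N m; "ee_pos": TCP position; "ee_rot": TCP orientation; "contact_force": force on the tool from outside, world axes, zero at the start; "ft_torque": the same for the moment, N m; "gripper_width": opening from 0.0 (shut) to 1.0 (fully open).
Only numpy, scipy, OpenCV 4.12 (cv2) and the standard library are available. Lean on these libraries where they do the work, as an engineer would, in place of code of your own. Each camera call takes 0.05 s, during which the arm holds its last target.

### The job

Move the four small amber bottles from the grey storage rack into the white analyser carrier, one to a bay and in reverse order: the bottle nearest the orange end of the rack goes into the bay farthest from the carrier's orange end, the next one into the next bay, and so on down the row (the colour tags on the rack show which bottle stood where). Set each bottle down upright on the floor of its bay without dropping or tipping it.

Things in the scene. Friction and masses are not known exactly. Their poses are not given: they have to be found in the camera images.
- red_bottle_center (a point): Small round amber bottle with a red cap and white label with a red band, 34 mm in diameter up to 37 mm above its foot, then narrowing to a cap 22 to 25 mm wide; 62 mm high, loose, about 60 g. The point is its centre, 31 mm above its foot; z up. It starts upright in a bay of the storage rack, behind the tag of its colour.
- blue_bottle_center (a point): Small round amber bottle with a blue cap and white label with a blue band, 34 mm in diameter up to 37 mm above its foot, then narrowing to a cap 22 to 25 mm wide; 62 mm high, loose, about 60 g. The point is its centre, 31 mm above its foot; z up. It starts upright in a bay of the storage rack, behind the tag of its colour.
- green_bottle_center (a point): Small round amber bottle with a green cap and white label with a green stripe, 34 mm in diameter up to 37 mm above its foot, then narrowing to a cap 22 to 25 mm wide; 62 mm high, loose, about 60 g. The point is its centre, 31 mm above its foot; z up. It starts upright in a bay of the storage rack, behind the tag of its colour.
- yellow_bottle_center (a point): Small round amber bottle with a yellow cap and white label with a yellow stripe, 34 mm in diameter up to 37 mm above its foot, then narrowing to a cap 22 to 25 mm wide; 62 mm high, loose, about 60 g. The point is its centre, 31 mm above its foot; z up. It starts upright in a bay of the storage rack, behind the tag of its colour.
- red_tag: Flat red plastic tag, 15 x 36 x 3 mm, fixed on the front ledge of the storage rack in front of the bay where the red-capped bottle stands at the start; it stays there. Origin: centre of its underside, 41 mm in front (-x of the rack) of that bay's centre; axes parallel to the rack's.
- blue_tag: Flat blue plastic tag, 15 x 36 x 3 mm, fixed on the front ledge of the storage rack in front of the bay where the blue-capped bottle stands at the start; it stays there. Origin: centre of its underside, 41 mm in front (-x of the rack) of that bay's centre; axes parallel to the rack's.
- green_tag: Flat green plastic tag, 15 x 36 x 3 mm, fixed on the front ledge of the storage rack in front of the bay where the green-capped bottle stands at the start; it stays there. Origin: centre of its underside, 41 mm in front (-x of the rack) of that bay's centre; axes parallel to the rack's.
- yellow_tag: Flat yellow plastic tag, 15 x 36 x 3 mm, fixed on the front ledge of the storage rack in front of the bay where the yellow-capped bottle stands at the start; it stays there. Origin: centre of its underside, 41 mm in front (-x of the rack) of that bay's centre; axes parallel to the rack's.
- storage_rack: Grey plastic rack, 62 x 262 mm, holding the bottles at the start. Fixed. 4 bays in a row, centres at own y = -87, -29, 29, 87 mm, x = 0; each 54 x 54 mm inside, floor 6 mm and 4 mm thick walls 16 mm above the table. Orange block, 20 mm high, on the +y end. Origin: middle of the row at table height, z up; at yaw 0 the orange end is at the robot's left. Tag ledge, 21 mm deep, 12 mm high, on its -x side.
- carrier: White plastic carrier, 62 x 262 mm, empty at the start, no tag ledge. Fixed. 4 bays in a row, centres at own y = -87, -29, 29, 87 mm, x = 0; each 54 x 54 mm inside, floor 6 mm and 4 mm thick walls 16 mm above the table. Orange block, 20 mm high, on the +y end. Origin: middle of the row at table height, z up; at yaw 0 the orange end is at the robot's left.
Things that resemble listed ones, but are neither listed nor needed, are in the scene too. Leave any purple or turquoise look-alike of the part that bears green_bottle_center alone.

How it is judged (in metres and radians):
At the end, for the whole second after the job is handed in: Every bottle stands upright (within 0.12 rad) and at rest on the floor of a carrier bay, its centre within 14 mm of the bay's centre along each side, and its bay is the mirror place of the one it came from: a bottle whose tag is at y on the storage rack stands at -y on the carrier (x of red_bottle_center in the frame of carrier between -0.014 and 0.014 m and z of red_bottle_center in the frame of carrier between 0.033 and 0.041 m and angle between each of red_bottle_center, blue_bottle_center, green_bottle_center, yellow_bottle_center's own z axis and vertical below 0.12 rad and linear speed of each of red_bottle, blue_bottle, green_bottle, yellow_bottle below 0.02 m/s and angular speed of each of red_bottle, blue_bottle, green_bottle, yellow_bottle below 0.2 rad/s and ((y of red_tag in the frame of storage_rack between -0.102 and -0.072 m and y of red_bottle_center in the frame of carrier between 0.073 and 0.101 m) or (y of red_tag in the frame of storage_rack between -0.044 and -0.014 m and y of red_bottle_center in the frame of carrier between 0.015 and 0.043 m) or (y of red_tag in the frame of storage_rack between 0.014 and 0.044 m and y of red_bottle_center in the frame of carrier between -0.043 and -0.015 m) or (y of red_tag in the frame of storage_rack between 0.072 and 0.102 m and y of red_bottle_center in the frame of carrier between -0.101 and -0.073 m)) and x of blue_bottle_center in the frame of carrier between -0.014 and 0.014 m and z of blue_bottle_center in the frame of carrier between 0.033 and 0.041 m and ((y of blue_tag in the frame of storage_rack between -0.102 and -0.072 m and y of blue_bottle_center in the frame of carrier between 0.073 and 0.101 m) or (y of blue_tag in the frame of storage_rack between -0.044 and -0.014 m and y of blue_bottle_center in the frame of carrier between 0.015 and 0.043 m) or (y of blue_tag in the frame of storage_rack between 0.014 and 0.044 m and y of blue_bottle_center in the frame of carrier between -0.043 and -0.015 m) or (y of blue_tag in the frame of storage_rack between 0.072 and 0.102 m and y of blue_bottle_center in the frame of carrier between -0.101 and -0.073 m)) and x of green_bottle_center in the frame of carrier between -0.014 and 0.014 m and z of green_bottle_center in the frame of carrier between 0.033 and 0.041 m and ((y of green_tag in the frame of storage_rack between -0.102 and -0.072 m and y of green_bottle_center in the frame of carrier between 0.073 and 0.101 m) or (y of green_tag in the frame of storage_rack between -0.044 and -0.014 m and y of green_bottle_center in the frame of carrier between 0.015 and 0.043 m) or (y of green_tag in the frame of storage_rack between 0.014 and 0.044 m and y of green_bottle_center in the frame of carrier between -0.043 and -0.015 m) or (y of green_tag in the frame of storage_rack between 0.072 and 0.102 m and y of green_bottle_center in the frame of carrier between -0.101 and -0.073 m)) and x of yellow_bottle_center in the frame of carrier between -0.014 and 0.014 m and z of yellow_bottle_center in the frame of carrier between 0.033 and 0.041 m and ((y of yellow_tag in the frame of storage_rack between -0.102 and -0.072 m and y of yellow_bottle_center in the frame of carrier between 0.073 and 0.101 m) or (y of yellow_tag in the frame of storage_rack between -0.044 and -0.014 m and y of yellow_bottle_center in the frame of carrier between 0.015 and 0.043 m) or (y of yellow_tag in the frame of storage_rack between 0.014 and 0.044 m and y of yellow_bottle_center in the frame of carrier between -0.043 and -0.015 m) or (y of yellow_tag in the frame of storage_rack between 0.072 and 0.102 m and y of yellow_bottle_center in the frame of carrier between -0.101 and -0.073 m))); the robot touches nothing.
It fails at once if a bottle is tipped over or let fall (it drops faster than 0.8 m/s with no finger on it, about 3 cm of free fall) (angle between any of red_bottle_center, blue_bottle_center, green_bottle_center, yellow_bottle_center's own z axis and vertical above 0.7 rad or (linear speed of red_bottle above 0.8 m/s and contact force between the fingers and red_bottle below 0.05 N) or (linear speed of blue_bottle above 0.8 m/s and contact force between the fingers and blue_bottle below 0.05 N) or (linear speed of green_bottle above 0.8 m/s and contact force between the fingers and green_bottle below 0.05 N) or (linear speed of yellow_bottle above 0.8 m/s and contact force between the fingers and yellow_bottle below 0.05 N)).
It also fails if it takes over 93 s, if anything falls off the work surface, if the arm or the gripper's body presses on something with over 40 N, if the wrist force passes 120 N, or if a joint passes its speed limit or range.

## Working session

There is one attempt and no reset: what is moved stays moved. The work goes in short steps, Python scripts to look and compute and a tool call to move; the robot and the scene stay as the last step left them, time stands still between calls to the robot, and variables do not carry over. Pictures are saved under pics/ and viewed, and the job is handed in when it is done.

Besides the shell and the picture viewer there is one more tool, called after "Call:" as name(argument=value, ...), one argument or row to a line, values as JSON. apply_moves: Moves the arm, as the interface text tells. Its arguments: {"type":"object","properties":{"moves":{"type":"array"},"newtons":{"type":"number"}},"required":["moves"]}

```bash
mkdir -p pics; ls; python3 - <<'E'
from cell import *
import cv2
s=state()
for k in s: print(k,s[k])
for n in ["scene","side","wrist"]:
    f=grab_frame(n); cv2.imwrite(f"pics/a_{n}.png",f["pixels"]); print(n,f["camera_matrix"],f["position"],f["rotation"])
E
```

```text
pics
time 0.0
joint_pos [61.69573391 23.60082679 -0.72743857 91.50406605  0.32163286 64.99150988
 -4.70977282]
dq [ 0.00059095 -0.04729133  0.03825567 -0.0476284  -0.03823487 -0.05022845
  0.07364931]
joint_efforts [-3.67060129e-04 -6.00627279e+01  6.81865588e-01 -2.99412882e+01
  1.37763956e-02  1.06375859e-02  2.34619228e-05]
ee_pos [ 0.2578986  -0.56875711  0.23044424]
ee_rot [[-8.01464509e-04  9.10701310e-01  4.13064743e-01]
 [ 1.43875295e-03  4.13065499e-01 -9.10700183e-01]
 [-9.99998644e-01 -1.35595757e-04 -1.64133153e-03]]
contact_force [ 0.0874107  -0.05499103 -0.25672054]
ft_torque [ 0.03420328 -0.03670207 -0.0082977 ]
gripper_width 1.0009134724485051
scene [[397.98559676   0.         276.68117549]
 [  0.         397.98559676 209.30997725]
 [  0.           0.           1.        ]] [0.14770359 0.5285072  0.69874918] [[-0.85297788 -0.35829748  0.37954136]
 [-0.52189129  0.59610495 -0.61015438]
 [-0.0076297  -0.71852752 -0.69545667]]
side [[486.73149972   0.         280.1872513 ]
 [  0.         486.73149972 205.25233154]
 [  0.           0.           1.        ]] [ 0.3387139  -0.84537274  0.61376212] [[ 0.98493311 -0.09192865  0.14647829]
 [-0.17283461 -0.55222319  0.8155843 ]
 [ 0.00591314 -0.8286125  -0.55979136]]
wrist [[321.96800985   0.         275.59782109]
 [  0.         321.96800985 205.31680831]
 [  0.           0.           1.        ]] [ 0.33377894 -0.53323326  0.37199228] [[ 0.41417919 -0.85930446 -0.30008574]
 [-0.910194   -0.39159115 -0.13491942]
 [-0.00157406  0.32901705 -0.94432267]]
```

View pics/a_scene.png

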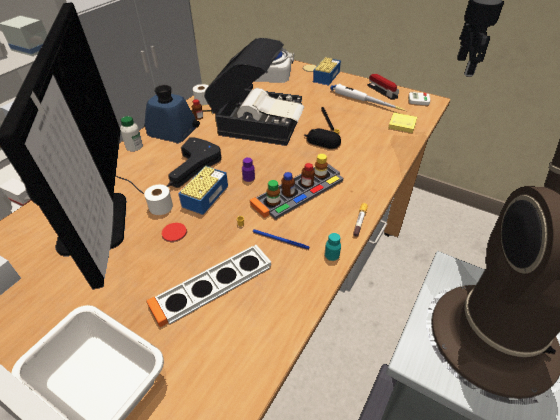

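View pics/a_side.png

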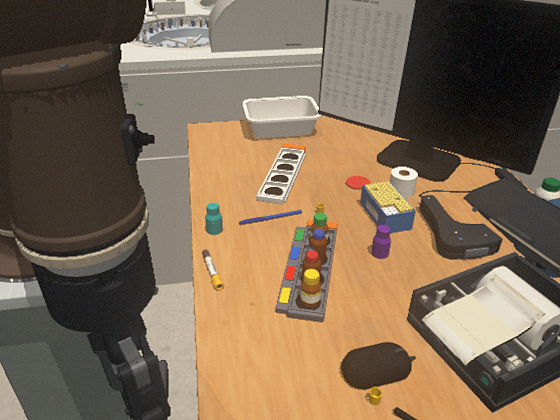

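View pics/a_wrist.png

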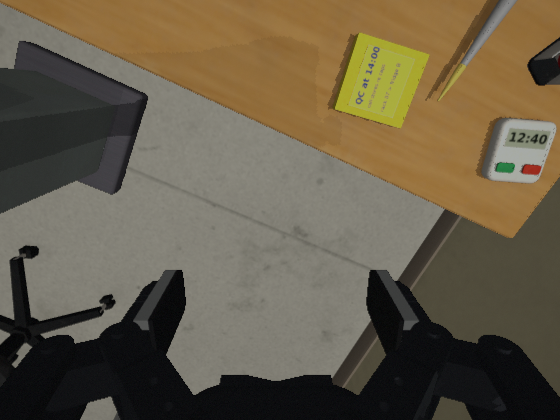

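The scene view shows the rack with its orange end near (262,205), and the tags run green, blue, red, yellow away from it. The carrier's orange end is at about (157,310) in the scene view. The purple (248,170) and turquoise (333,245) bottles are decoys. Next I'll measure.

```bash
cat > h.py <<'E'
from cell import *
import cv2, numpy as np
def ray(f,p):
    d=np.linalg.inv(f["camera_matrix"])@np.array([p[0],p[1],1.0]); d=np.array(f["rotation"])@d
    return np.array(f["position"]),d
def onz(f,p,z):
    o,d=ray(f,p); return o+d*(z-o[2])/d[2]
def tri(f1,p1,f2,p2):
    A=[];b=[]
    for f,p in((f1,p1),(f2,p2)):
        o,d=ray(f,p); d/=np.linalg.norm(d); M=np.eye(3)-np.outer(d,d); A.append(M);b.append(M@o)
    return np.linalg.lstsq(np.vstack(A),np.hstack(b),rcond=None)[0]
H={"red":[(0,5),(174,180)],"orange":[(7,15)],"yellow":[(23,32)],"green":[(45,80)],"blue":[(105,125)]}
def blobs(f,c,smin=150,vmin=90,amin=15):
    h=cv2.cvtColor(f["pixels"],cv2.COLOR_BGR2HSV); m=0
    for a,b in H[c]: m=m|cv2.inRange(h,(a,smin,vmin),(b,255,255))
    n,l,st,ce=cv2.connectedComponentsWithStats(m)
    return [(int(st[i][4]),*[int(v) for v in st[i][:4]],ce[i].round(1)) for i in range(1,n) if st[i][4]>=amin],l
E
python3 - <<'E'
from h import *
for n in ["scene","side"]:
    f=grab_frame(n)
    for c in H:
        print(n,c)
        for b in blobs(f,c)[0]: print("  ",b[:5],b[5],onz(f,b[5],.015 if c!="orange" else .02).round(3))
    p=f["pixels"]
    R=(140,140,220,130) if n=="scene" else (180,130,180,200)
    x,y,w,h=R; cv2.imwrite(f"pics/b_{n}.png",cv2.resize(p[y:y+h,x:x+w],None,fx=3,fy=3,interpolation=cv2.INTER_CUBIC)) 
    if n=="scene": cv2.imwrite("pics/b_car.png",cv2.resize(p[235:330,135:285],None,fx=5,fy=5,interpolation=cv2.INTER_CUBIC))
E
```

```text
scene red
   (136, 371, 74, 26, 15) [384.   80.5] [ 0.538 -0.859  0.015]
   (29, 193, 100, 6, 6) [195.7 102. ] [ 1.036 -0.38   0.015]
   (54, 305, 163, 8, 8) [308.3 166.6] [ 0.535 -0.262  0.015]
   (60, 310, 184, 13, 9) [316.  188.3] [ 0.474 -0.191  0.015]
   (355, 162, 223, 25, 18) [173.7 231.6] [0.688 0.117 0.015]
scene orange
   (28, 191, 101, 10, 9) [195.  105.4] [ 1.017 -0.355  0.02 ]
   (49, 315, 161, 13, 7) [320.4 164.5] [ 0.507 -0.282  0.02 ]
   (46, 266, 188, 14, 7) [272.6 191.6] [ 0.561 -0.117  0.02 ]
   (216, 250, 197, 19, 21) [259.  207.2] [ 0.559 -0.051  0.02 ]
   (316, 146, 297, 22, 30) [156.6 311.6] [0.569 0.297 0.02 ]
scene yellow
   (56, 390, 125, 23, 7) [400.4 127.8] [ 0.381 -0.582  0.015]
   (41, 318, 154, 9, 6) [321.7 156.3] [ 0.524 -0.324  0.015]
   (52, 326, 176, 13, 8) [332.2 179.4] [ 0.454 -0.246  0.015]
scene green
   (23, 122, 117, 8, 5) [125.4 119.3] [ 1.16  -0.177  0.015]
   (50, 269, 180, 9, 8) [272.7 183.4] [ 0.581 -0.15   0.015]
   (51, 276, 204, 13, 8) [281.7 207.8] [ 0.513 -0.082  0.015]
scene blue
   (15, 277, 52, 5, 6) [279.5  54.8] [ 0.989 -0.859  
[... 294 characters left out ...]
 256. ] [ 0.525 -0.153  0.015]
   (110, 285, 266, 11, 14) [289.8 272.7] [ 0.475 -0.192  0.015]
side orange
   (89, 282, 143, 24, 10) [294. 146.] [0.579 0.291 0.02 ]
   (157, 307, 220, 31, 12) [322.1 225.1] [ 0.567 -0.066  0.02 ]
   (371, 303, 237, 24, 37) [316.1 253.5] [ 0.533 -0.153  0.02 ]
   (157, 301, 280, 20, 14) [310.8 287.9] [ 0.502 -0.242  0.02 ]
   (49, 301, 300, 18, 7) [309.8 304.1] [ 0.492 -0.28   0.02 ]
side yellow
   (107, 305, 269, 14, 10) [311.4 273.7] [ 0.513 -0.202  0.015]
   (121, 279, 288, 12, 15) [284.5 294.8] [ 0.455 -0.246  0.015]
side green
   (16, 545, 178, 10, 4) [549.2 179. ] [1.153 0.032 0.015]
side blue
   (76, 290, 247, 9, 12) [294.5 252.7] [ 0.494 -0.138  0.015]
```

View pics/b_car.png

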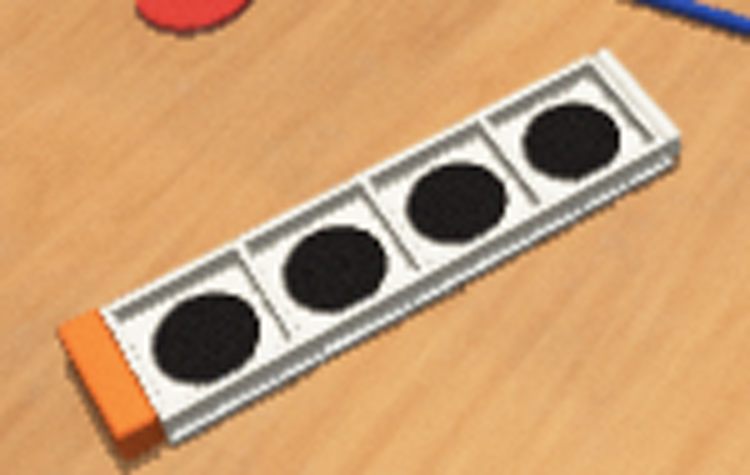

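View pics/b_side.png

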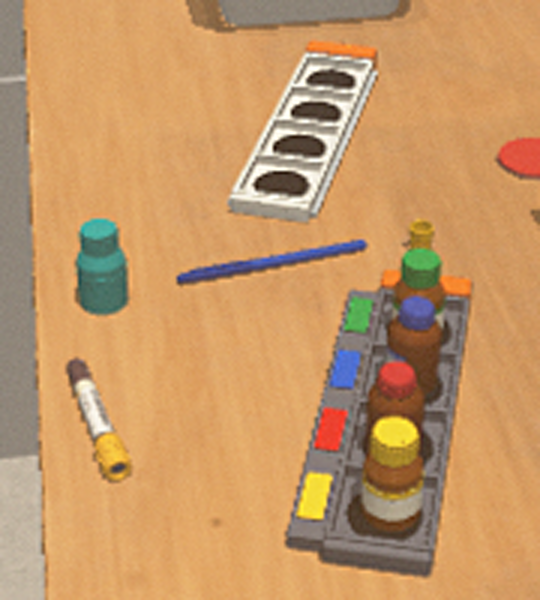

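View pics/b_scene.png

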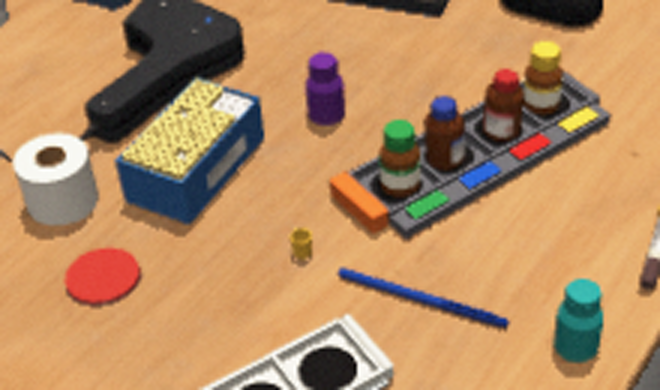

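```bash
python3 - <<'E'
from h import *
S=grab_frame("scene");D=grab_frame("side")
g=cv2.cvtColor(S["pixels"],cv2.COLOR_BGR2GRAY); m=(g<60).astype(np.uint8)
n,l,st,ce=cv2.connectedComponentsWithStats(m)
P=[]
for i in range(1,n):
    x,y,w,h,a=st[i]
    if 150<a<600 and 150<x<280 and 240<y<320: P.append(onz(S,ce[i],.006)); print(a,ce[i].round(1),P[-1].round(4))
P=np.array(P);P=P[np.argsort(-P[:,1])]; c=P.mean(0); u=P[0]-P[3]; print("carrier",c.round(4),np.linalg.norm(u),"yaw",np.degrees(np.arctan2(-u[0],u[1])).round(2))
print("orange",)
# tags
T={}
def b(f,c,box):
    r=[q[5] for q in blobs(f,c,130,70)[0] if box[0]<q[5][0]<box[2] and box[1]<q[5][1]<box[3]]; return r
SB=(250,145,350,220);DB=(270,205,340,310)
for c in ["green","blue","red","yellow"]:
    print(c,b(S,c,SB),b(D,c,DB))
H["green"]=[(40,95)]
print(b(D,"green",DB))
caps={"green":((272.7,183.4),None),"blue":((287.8,175.2),None),"red":((308.3,166.6),(311.9,256.)),"yellow":((321.7,156.3),(311.4,273.7))}
for c,(p,q) in caps.items(): print(c,onz(S,p,.062).round(4), tri(S,p,D,q).round(4) if q else "")
E
```

```text
211 [249.  262.7] [0.4899 0.0963 0.006 ]
231 [225.9 275. ] [0.5133 0.1493 0.006 ]
251 [201.6 288.4] [0.5361 0.2029 0.006 ]
279 [175.9 302. ] [0.5597 0.2556 0.006 ]
carrier [0.5248 0.176  0.006 ] 0.17400895757526721 yaw -23.66
orange
green [array([273. , 184.9]), array([281.5, 207.7])] [array([320.3, 215.6]), array([299. , 234.4])]
blue [array([287.8, 175.8]), array([299.4, 197.6])] [array([282.5, 213.9]), array([294.7, 252.6])]
red [array([308.3, 166.7]), array([316.3, 188.2])] [array([311.9, 256. ]), array([289.7, 272.7])]
yellow [array([321.7, 156.3]), array([332.2, 179.2])] [array([311.2, 273.8]), array([284.5, 294.8])]
[array([320.3, 215.6]), array([299. , 234.4])]
green [ 0.5516 -0.1035  0.062 ] 
blue [ 0.5357 -0.1502  0.062 ] 
red [ 0.508  -0.2077  0.062 ] [ 0.5093 -0.208   0.062 ]
yellow [ 0.4984 -0.2651  0.062 ] [ 0.4965 -0.2586  0.0676]
```

```bash
cat >> h.py <<'E'
from scipy.spatial.transform import Rotation as Ro
def Rt(az):
    a=np.radians(az); x=np.array([0,0,-1.]); z=np.array([np.cos(a),np.sin(a),0]); return np.c_[x,np.cross(z,x),z]
def delta(pos,az,s=None):
    s=s or state(); R=np.array(s["ee_rot"]); d=R.T@(np.array(pos)-s["ee_pos"]); r=Ro.from_matrix(R.T@Rt(az)).as_rotvec()
    print("t",s["time"],"d",d.round(4),"rot",r.round(4),"rows",np.ceil(max(np.linalg.norm(d)/.0625,np.degrees(np.linalg.norm(r))/10.7)))
E
python3 -c "
from h import *
delta((.51,-.19,.26),-19.6)"
```

```text
t 0.35 d [-0.0288  0.386  -0.2412] rot [-8.029e-01 -4.000e-04 -2.000e-04] rows 8.0
```

Call:
apply_moves(
  moves=[
    [-0.029,0.386,-0.241,-0.803,0,0,0],
    [-0.029,0.386,-0.241,-0.803,0,0,0],
    [-0.029,0.386,-0.241,-0.803,0,0,0],
    [-0.029,0.386,-0.241,-0.803,0,0,0],
    [-0.029,0.386,-0.241,-0.803,0,0,0],
    [-0.029,0.386,-0.241,-0.803,0,0,0],
    [-0.029,0.386,-0.241,-0.803,0,0,0],
    [-0.029,0.386,-0.241,-0.803,0,0,0],
    [-0.029,0.386,-0.241,-0.803,0,0,0],
    [-0.029,0.386,-0.241,-0.803,0,0,0],
    [-0.029,0.386,-0.241,-0.803,0,0,0],
  ],
  newtons=30,
)

```text
time: 1.72
ee_pos: [0.5092, -0.1923, 0.2601]
ee_rot: [[-0.001, 0.338, 0.941], [-0.001, 0.941, -0.338], [-1.0, -0.001, -0.0]]
contact_force: [-0.2, -0.2, -0.2]
gripper_width: 0.995
```

```bash
python3 - <<'E'
from h import *
s=state();print(s["ee_pos"],s["ee_rot"],s["joint_pos"],s["contact_force"])
f=grab_frame("wrist");cv2.imwrite("pics/c.png",f["pixels"]);print(f["position"],f["rotation"])
for c in ["green","blue","red","yellow","orange"]:
    for b in blobs(f,c,120,60,40)[0]: print(c,b, onz(f,b[5],.015).round(4),onz(f,b[5],.068).round(4))
E
```

```text
[ 0.50916666 -0.19226686  0.26012219] [[-5.92613391e-04  3.38314140e-01  9.41033045e-01]
 [-5.81342991e-04  9.41032934e-01 -3.38314467e-01]
 [-9.99999655e-01 -7.47552648e-04 -3.60992164e-04]] [ 33.03567742  15.84866601 -21.51222605  99.44685874   6.34126925
  65.915904   -10.10314098] [-0.16929599 -0.17816734 -0.17340835]
[ 0.53641387 -0.11163406  0.40152808] [[ 9.41438244e-01 -3.18136406e-01 -1.11728507e-01]
 [-3.37184672e-01 -8.88965013e-01 -3.09915637e-01]
 [-7.27287092e-04  3.29439574e-01 -9.44176381e-01]]
green (465, 241, 57, 14, 35, array([247.8,  73.7])) [ 0.5139 -0.082   0.015 ] [ 0.5169 -0.0861  0.068 ]
green (580, 272, 61, 26, 29, array([284.6,  75.2])) [ 0.5519 -0.0973  0.015 ] [ 0.5498 -0.0993  0.068 ]
blue (685, 128, 0, 80, 49, array([165.9,  22.2])) [ 0.4505 -0.0055  0.015 ] [ 0.4623 -0.0201  0.068 ]
blue (396, 243, 112, 13, 31, array([248.9, 126.9])) [ 0.494  -0.1363  0.015 ] [ 0.4998 -0.1329  0.068 ]
blue (353, 277, 117, 21, 22, array([286.8, 127.4])) [ 0.5357 -0.1518  0.015 ] [ 0.5358 -0.1463  0.068 ]
red (356, 244, 161, 13, 29, array([249.9, 175.1])) [ 0.4742 -0.190
[... 285 characters left out ...]
50.6, 218.3])) [ 0.4543 -0.2443  0.015 ] [ 0.4656 -0.2261  0.068 ]
yellow (41, 272, 209, 27, 11, array([283.9, 212.2])) [ 0.4975 -0.2509  0.015 ] [ 0.5029 -0.2318  0.068 ]
yellow (453, 275, 219, 23, 25, array([285.8, 231.3])) [ 0.4911 -0.2769  0.015 ] [ 0.4973 -0.2542  0.068 ]
yellow (147, 354, 319, 14, 16, array([360.4, 327.2])) [ 0.5439 -0.4584  0.015 ] [ 0.5428 -0.4108  0.068 ]
orange (120, 257, 26, 57, 19, array([281.2,  41.5])) [ 0.5595 -0.0642  0.015 ] [ 0.5564 -0.0707  0.068 ]
orange (333, 272, 111, 30, 32, array([285.5, 124.8])) [ 0.5352 -0.1485  0.015 ] [ 0.5354 -0.1435  0.068 ]
orange (323, 268, 169, 29, 28, array([282.1, 179.6])) [ 0.5096 -0.2095  0.015 ] [ 0.5133 -0.1961  0.068 ]
```

View pics/c.png

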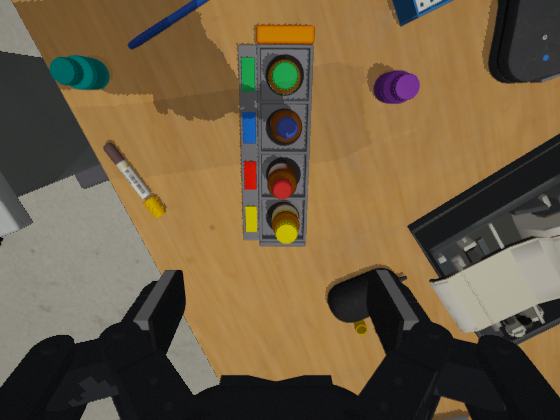

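```bash
python3 -c "
from h import *
delta((.497,-.258,.11),-19.6);delta((.497,-.258,.021),-19.6)"
```

```text
t 1.775 d [ 0.1502 -0.0662  0.0108] rot [-0.0026 -0.0002  0.0006] rows 3.0
t 1.775 d [ 0.2392 -0.0662  0.0108] rot [-0.0026 -0.0002  0.0006] rows 4.0
```

Call:
apply_moves(
  moves=[
    [0.05,-0.05,0.01,-0.0026,0,0,0],
    [0.1,-0.066,0.011,-0.0026,0,0,0],
    [0.15,-0.066,0.011,-0.0026,0,0,0],
    [0.18,-0.066,0.011,-0.0026,0,0,0],
    [0.21,-0.066,0.011,-0.0026,0,0,0],
    [0.23,-0.066,0.011,-0.0026,0,0,0],
    [0.239,-0.066,0.011,-0.0026,0,0,0],
    [0.239,-0.066,0.011,-0.0026,0,0,0],
    [0.239,-0.066,0.011,-0.0026,0,0,0],
  ],
)

```text
time: 2.9
ee_pos: [0.4988, -0.2566, 0.0222]
ee_rot: [[0.001, 0.333, 0.943], [-0.001, 0.943, -0.333], [-1.0, -0.0, 0.001]]
contact_force: [0.1, 0.4, 0.5]
gripper_width: 1.001
```

```bash
python3 - <<'E'
from h import *
s=state();print(s["ee_pos"],s["contact_force"]);delta((.497,-.258,.021),-19.6)
f=grab_frame("wrist");cv2.imwrite("pics/d.png",f["pixels"]);f=grab_frame("side");cv2.imwrite("pics/d2.png",cv2.resize(f["pixels"][180:340,200:420],None,fx=3,fy=3))
E
```

```text
[ 0.49882289 -0.25662006  0.02216694] [0.05266719 0.37012357 0.48464073]
t 2.9 d [ 0.0012 -0.0019 -0.0013] rot [0.0023 0.0014 0.0003] rows 1.0
```

View pics/d.png

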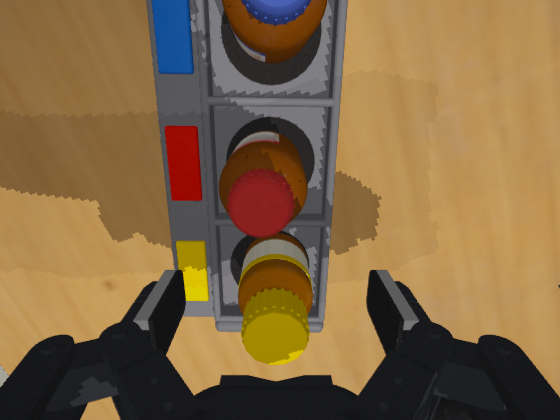

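View pics/d2.png

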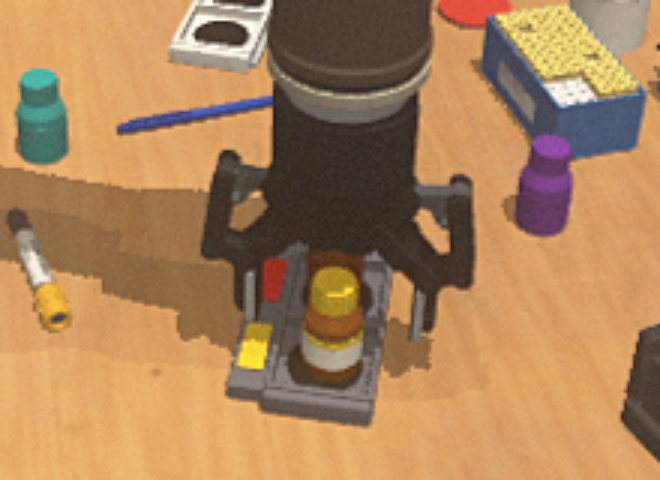

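Call:
apply_moves(
  moves=[
    [0,0,0,0,0,0,255],
    [0,0,0,0,0,0,255],
    [0,0,0,0,0,0,255],
    [0,0,0,0,0,0,255],
    [0,0,0,0,0,0,255],
    [0,0,0,0,0,0,255],
    [0,0,0,0,0,0,255],
    [0,0,0,0,0,0,255],
  ],
)

```text
time: 4.0
ee_pos: [0.4985, -0.2562, 0.0216]
ee_rot: [[0.0, 0.333, 0.943], [-0.0, 0.943, -0.333], [-1.0, -0.0, 0.0]]
contact_force: [-1.7, 1.2, 5.9]
gripper_width: 0.389
```

```bash
python3 - <<'E'
from h import *
s=state();print(s["ee_pos"],s["contact_force"])
delta((.497,-.258,.14),-19.6);delta((.5597,.2556,.14),-23.66)
f=grab_frame("side");cv2.imwrite("pics/e2.png",cv2.resize(f["pixels"][180:340,200:420],None,fx=3,fy=3))
E
```

```text
[ 0.49848262 -0.25622242  0.02161927] [-1.72207714  1.24000079  5.92372144]
t 4.0 d [-0.1184 -0.0022 -0.0008] rot [0.0027 0.0003 0.0001] rows 2.0
t 4.0 d [-0.1185  0.503  -0.1126] rot [0.0735 0.0003 0.0001] rows 9.0
```

View pics/e2.png

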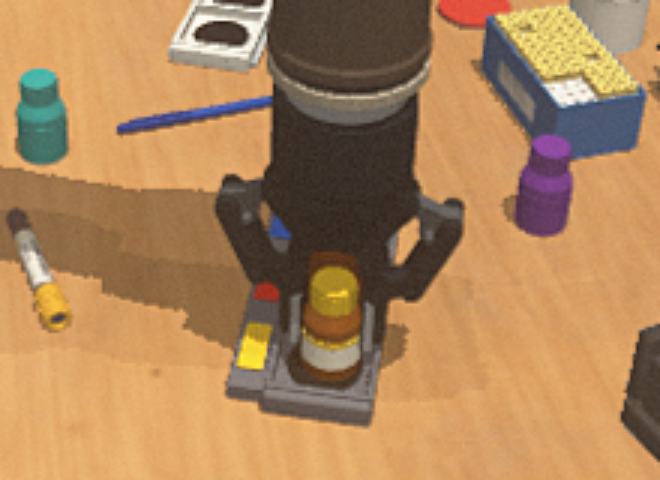

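Call:
apply_moves(
  moves=[
    [-0.01,0,0,0,0,0,255],
    [-0.03,0,0,0,0,0,255],
    [-0.06,0,0,0,0,0,255],
    [-0.09,0,0,0,0,0,255],
    [-0.118,0,0,0,0,0,255],
    [-0.118,0.03,-0.007,0.005,0,0,255],
    [-0.118,0.07,-0.016,0.01,0,0,255],
    [-0.118,0.12,-0.027,0.02,0,0,255],
    [-0.118,0.17,-0.038,0.03,0,0,255],
    [-0.118,0.22,-0.049,0.04,0,0,255],
    [-0.118,0.27,-0.06,0.05,0,0,255],
    [-0.118,0.32,-0.072,0.06,0,0,255],
    [-0.118,0.37,-0.083,0.065,0,0,255],
    [-0.118,0.42,-0.094,0.07,0,0,255],
    [-0.118,0.46,-0.103,0.073,0,0,255],
    [-0.118,0.49,-0.11,0.073,0,0,255],
    [-0.118,0.503,-0.113,0.073,0,0,255],
    [-0.118,0.503,-0.113,0.073,0,0,255],
    [-0.118,0.503,-0.113,0.073,0,0,255],
    [-0.118,0.503,-0.113,0.073,0,0,255],
  ],
)

```text
time: 6.55
ee_pos: [0.5596, 0.2541, 0.1394]
ee_rot: [[0.0, 0.403, 0.915], [-0.001, 0.915, -0.403], [-1.0, -0.001, 0.0]]
contact_force: [0.2, 0.4, -0.2]
gripper_width: 0.386
```

```bash
python3 - <<'E'
from h import *
s=state();print(s["ee_pos"],s["contact_force"],s["joint_pos"])
delta((.5597,.2556,.0235),-23.66)
f=grab_frame("wrist");cv2.imwrite("pics/f.png",f["pixels"])
f=grab_frame("scene");cv2.imwrite("pics/f1.png",f["pixels"])
E
```

```text
[0.55960914 0.25405581 0.13936928] [ 0.21800793  0.35823792 -0.23052776] [-11.44725836  29.85189113 -24.31932992  97.24621227  14.3679721
  56.01247198 -64.74701599]
t 6.55 d [ 0.1159  0.0015 -0.0006] rot [-0.0015  0.0005  0.0007] rows 2.0
```

View pics/f.png

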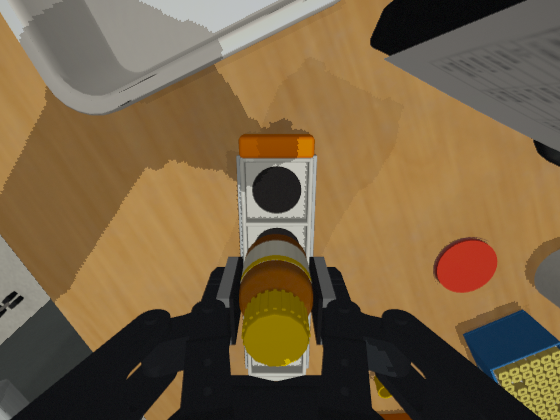

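View pics/f1.png

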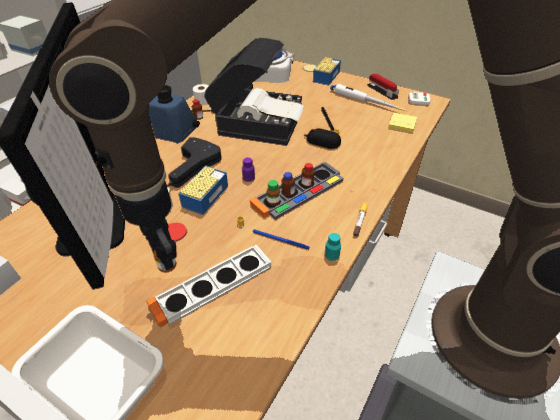

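Call:
apply_moves(
  moves=[
    [0.03,0.0015,0,-0.0015,0,0,255],
    [0.06,0.0015,0,-0.0015,0,0,255],
    [0.085,0.0015,0,-0.0015,0,0,255],
    [0.1,0.0015,0,-0.0015,0,0,255],
    [0.11,0.0015,0,-0.0015,0,0,255],
    [0.114,0.0015,0,-0.0015,0,0,255],
    [0.116,0.0015,0,-0.0015,0,0,255],
    [0.116,0.0015,0,-0.0015,0,0,255],
    [0.116,0.0015,0,-0.0015,0,0,255],
  ],
)

```text
time: 7.78
ee_pos: [0.5601, 0.2573, 0.0238]
ee_rot: [[0.001, 0.399, 0.917], [0.0, 0.917, -0.399], [-1.0, 0.001, 0.001]]
contact_force: [0.5, 0.0, -2.0]
gripper_width: 0.382
```

```bash
python3 - <<'E'
from h import *
s=state();print(s["ee_pos"],s["contact_force"])
delta((.5597,.2556,.0235),-23.66)
f=grab_frame("scene");cv2.imwrite("pics/g.png",cv2.resize(f["pixels"][200:340,120:290],None,fx=4,fy=4))
f=grab_frame("wrist");cv2.imwrite("pics/g2.png",f["pixels"])
E
```

```text
[0.56013808 0.25727977 0.02378923] [ 0.45025886  0.02035947 -2.02434538]
t 7.775 d [ 0.0003 -0.0017  0.0003] rot [ 0.0021  0.0006 -0.0006] rows 1.0
```

View pics/g.png

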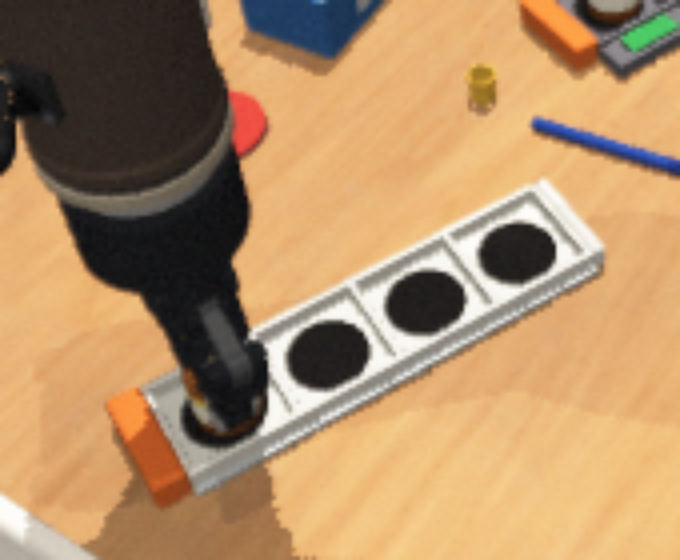

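View pics/g2.png

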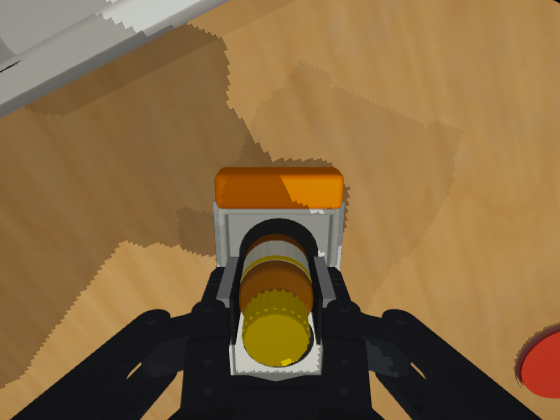

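Call:
apply_moves(
  moves=[
    [0.0015,0,0,0,0,0,255],
    [0.0015,0,0,0,0,0,255],
    [0.0015,0,0,0,0,0,255],
    [0.0015,0,0,0,0,0,120],
    [0.0015,0,0,0,0,0,60],
    [0.0015,0,0,0,0,0,0],
    [0.0015,0,0,0,0,0,0],
    [0.0015,0,0,0,0,0,0],
    [0.0015,0,0,0,0,0,0],
    [-0.02,0,0,0,0,0,0],
    [-0.06,0,0,0,0,0,0],
    [-0.117,0,0,0,0,0,0],
    [-0.117,0,0,0,0,0,0],
    [-0.117,0,0,0,0,0,0],
  ],
)

```text
time: 9.62
ee_pos: [0.5597, 0.2569, 0.1402]
ee_rot: [[0.0, 0.4, 0.917], [-0.0, 0.917, -0.4], [-1.0, -0.0, 0.0]]
contact_force: [0.6, -0.2, -0.7]
gripper_width: 1.002
```

```bash
python3 - <<'E'
from h import *
s=state();print(s["ee_pos"],s["contact_force"],s["gripper_width"])
f=grab_frame("wrist");cv2.imwrite("pics/h2.png",f["pixels"])
delta((.509,-.2075,.14),-19.6)
E
```

```text
[0.55973678 0.25686061 0.14016684] [ 0.56273662 -0.1585529  -0.73590767] 1.0019008920278503
t 9.675 d [-2.000e-04 -4.456e-01  1.393e-01] rot [-0.0689 -0.0009  0.0013] rows 8.0
```

View pics/h2.png

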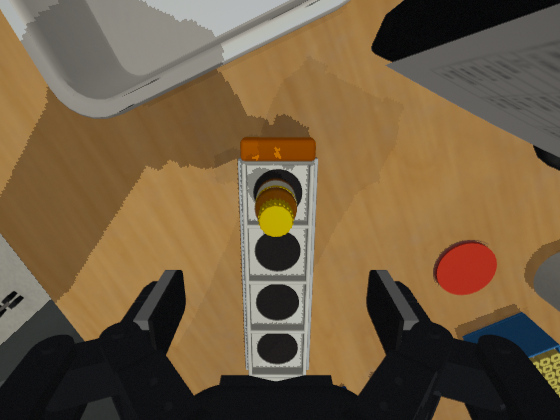

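Yellow stands in the bay at the orange end: its cap is at (276,221) and it looks upright. Red is next.

Call:
apply_moves(
  moves=[
    [0,-0.06,0.019,-0.01,0,0,0],
    [0,-0.12,0.038,-0.02,0,0,0],
    [0,-0.18,0.056,-0.03,0,0,0],
    [0,-0.24,0.075,-0.04,0,0,0],
    [0,-0.3,0.094,-0.05,0,0,0],
    [0,-0.36,0.113,-0.06,0,0,0],
    [0,-0.41,0.128,-0.069,0,0,0],
    [0,-0.446,0.139,-0.069,0,0,0],
    [0,-0.446,0.139,-0.069,0,0,0],
    [0,-0.446,0.139,-0.069,0,0,0],
    [0,-0.446,0.139,-0.069,0,0,0],
  ],
)

```text
time: 11.05
ee_pos: [0.5092, -0.2056, 0.1398]
ee_rot: [[-0.001, 0.333, 0.943], [0.001, 0.943, -0.333], [-1.0, 0.001, -0.001]]
contact_force: [0.3, 0.9, -0.8]
gripper_width: 0.998
```

```bash
python3 - <<'E'
from h import *
s=state();print(s["ee_pos"],s["contact_force"],s["gripper_width"])
f=grab_frame("wrist");cv2.imwrite("pics/i.png",f["pixels"])
for c in ["red","blue","green"]:
    for b in blobs(f,c,120,60,40)[0]: print(c,b, onz(f,b[5],.015).round(4),onz(f,b[5],.066).round(4))
delta((.509,-.2075,.023),-19.6)
E
```

```text
[ 0.50924515 -0.20556082  0.13978949] [ 0.32985722  0.93301871 -0.77655112] 0.9982120504007906
red (682, 225, 175, 19, 40, array([233.9, 194. ])) [ 0.4745 -0.1904  0.015 ] [ 0.4863 -0.1779  0.066 ]
red (766, 264, 203, 30, 32, array([278.5, 218.1])) [ 0.5035 -0.2243  0.015 ] [ 0.5097 -0.2053  0.066 ]
blue (94, 50, 0, 19, 8, array([57.3,  2.5])) [ 0.4082 -0.0145  0.015 ] [ 0.4327 -0.0356  0.066 ]
blue (841, 222, 104, 20, 45, array([231.7, 125.9])) [ 0.4942 -0.1364  0.015 ] [ 0.5022 -0.1342  0.066 ]
blue (869, 270, 110, 34, 34, array([286.6, 126.8])) [ 0.5357 -0.1518  0.015 ] [ 0.5358 -0.1466  0.066 ]
green (1592, 262, 19, 44, 49, array([283.5,  43. ])) [ 0.5531 -0.0933  0.015 ] [ 0.5498 -0.0994  0.066 ]
green (1039, 219, 21, 21, 53, array([229.1,  47. ])) [ 0.5138 -0.0823  0.015 ] [ 0.5181 -0.0905  0.066 ]
t 11.1 d [ 0.117  -0.0019  0.0004] rot [ 0.0026 -0.0007 -0.0005] rows 2.0
```

View pics/i.png

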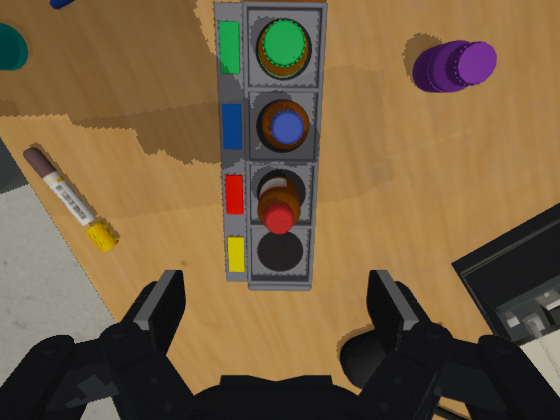

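Call:
apply_moves(
  moves=[
    [0.05,-0.001,0,0.0026,0,0,0],
    [0.08,-0.001,0,0.0026,0,0,0],
    [0.1,-0.001,0,0.0026,0,0,0],
    [0.112,-0.001,0,0.0026,0,0,0],
    [0.117,-0.001,0,0.0026,0,0,0],
    [0.117,-0.001,0,0.0026,0,0,0],
    [0.117,-0.001,0,0.0026,0,0,0],
    [0.117,-0.001,0,0.0026,0,0,255],
    [0.117,-0.001,0,0.0026,0,0,255],
    [0.117,-0.001,0,0.0026,0,0,255],
    [0.117,-0.001,0,0.0026,0,0,255],
    [0.117,-0.001,0,0.0026,0,0,255],
    [0.117,-0.001,0,0.0026,0,0,255],
    [0.117,-0.001,0,0.0026,0,0,255],
  ],
)

```text
time: 12.85
ee_pos: [0.509, -0.2084, 0.0237]
ee_rot: [[0.0, 0.338, 0.941], [-0.0, 0.941, -0.338], [-1.0, -0.0, 0.001]]
contact_force: [-0.2, 0.4, 5.0]
gripper_width: 0.375
```

```bash
python3 - <<'E'
from h import *
s=state();print(s["ee_pos"],s["contact_force"])
delta((.5361,.2029,.14),-23.66)
f=grab_frame("side");cv2.imwrite("pics/j2.png",cv2.resize(f["pixels"][180:340,200:420],None,fx=3,fy=3))
E
```

```text
[ 0.50902818 -0.20835039  0.02367001] [-0.16581433  0.42967602  5.00587733]
t 12.85 d [-0.1165  0.3962 -0.1134] rot [0.0683 0.0006 0.0001] rows 7.0
```

View pics/j2.png

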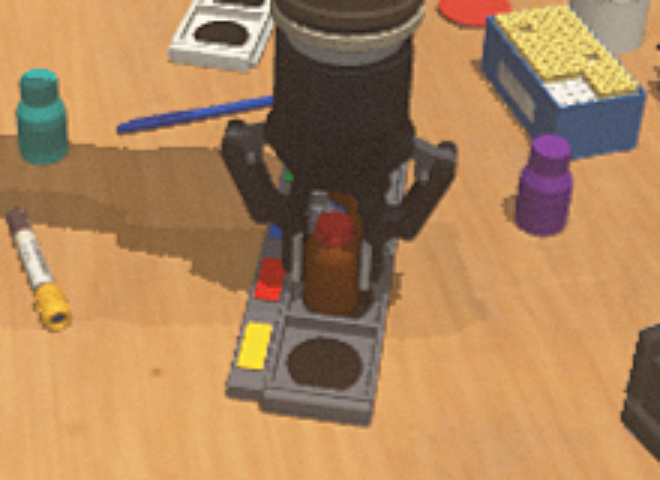

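Call:
apply_moves(
  moves=[
    [-0.01,0,0,0,0,0,255],
    [-0.03,0,0,0,0,0,255],
    [-0.06,0,0,0,0,0,255],
    [-0.09,0,0,0,0,0,255],
    [-0.116,0,0,0,0,0,255],
    [-0.116,0.03,-0.009,0.005,0,0,255],
    [-0.116,0.07,-0.02,0.01,0,0,255],
    [-0.116,0.12,-0.034,0.02,0,0,255],
    [-0.116,0.17,-0.048,0.03,0,0,255],
    [-0.116,0.22,-0.063,0.04,0,0,255],
    [-0.116,0.27,-0.077,0.05,0,0,255],
    [-0.116,0.32,-0.091,0.06,0,0,255],
    [-0.116,0.36,-0.103,0.065,0,0,255],
    [-0.116,0.385,-0.11,0.068,0,0,255],
    [-0.116,0.396,-0.113,0.068,0,0,255],
    [-0.116,0.396,-0.113,0.068,0,0,255],
    [-0.116,0.396,-0.113,0.068,0,0,255],
    [-0.116,0.396,-0.113,0.068,0,0,255],
  ],
)

```text
time: 15.15
ee_pos: [0.5364, 0.2012, 0.1393]
ee_rot: [[0.0, 0.403, 0.915], [-0.001, 0.915, -0.403], [-1.0, -0.001, 0.0]]
contact_force: [-0.3, -1.8, -0.1]
gripper_width: 0.378
```

```bash
python3 - <<'E'
from h import *
s=state();print(s["ee_pos"],s["contact_force"],s["gripper_width"])
delta((.5361,.2029,.0255),-23.66)
f=grab_frame("wrist");cv2.imwrite("pics/k.png",f["pixels"])
E
```

```text
[0.53644386 0.20120385 0.1393029 ] [-0.27312014 -1.78811667 -0.12600417] 0.3776629072336642
t 15.15 d [ 0.1138  0.0015 -0.001 ] rot [-0.0014  0.0003  0.0006] rows 2.0
```

View pics/k.png

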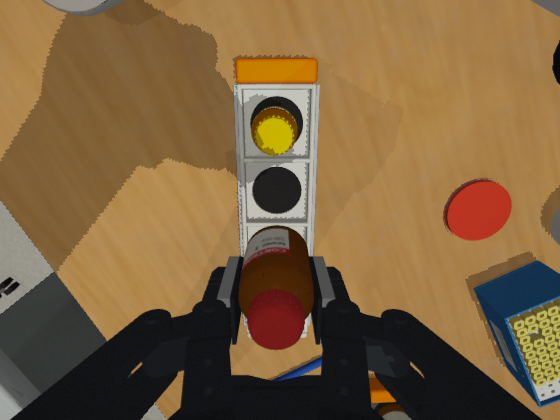

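Call:
apply_moves(
  moves=[
    [0.03,0.0008,-0.001,-0.0014,0,0,255],
    [0.06,0.0008,-0.001,-0.0014,0,0,255],
    [0.085,0.0008,-0.001,-0.0014,0,0,255],
    [0.1,0.0008,-0.001,-0.0014,0,0,255],
    [0.109,0.0008,-0.001,-0.0014,0,0,255],
    [0.113,0.0008,-0.001,-0.0014,0,0,255],
    [0.115,0.0008,-0.001,-0.0014,0,0,255],
    [0.115,0.0008,-0.001,-0.0014,0,0,255],
    [0.1155,0.0008,-0.001,-0.0014,0,0,255],
  ],
)

```text
time: 16.32
ee_pos: [0.5359, 0.204, 0.0243]
ee_rot: [[0.001, 0.4, 0.917], [0.0, 0.917, -0.4], [-1.0, 0.001, 0.001]]
contact_force: [-0.3, -0.3, 0.5]
gripper_width: 0.378
```

```bash
python3 - <<'E'
from h import *
s=state();print(s["ee_pos"],s["contact_force"],s["gripper_width"])
delta((.5361,.2029,.0237),-23.66)
E
```

```text
[0.53592934 0.203956   0.02429344] [-0.27802829 -0.32435513  0.49708876] 0.3776569901247121
t 16.325 d [ 0.0006 -0.0009  0.0006] rot [ 0.0019  0.0007 -0.0006] rows 1.0
```

Call:
apply_moves(
  moves=[
    [0.001,0,0,0,0,0,255],
    [0.001,0,0,0,0,0,255],
    [0.001,0,0,0,0,0,120],
    [0.001,0,0,0,0,0,60],
    [0.001,0,0,0,0,0,0],
    [0.001,0,0,0,0,0,0],
    [0.001,0,0,0,0,0,0],
    [0.001,0,0,0,0,0,0],
    [-0.02,0,0,0,0,0,0],
    [-0.06,0,0,0,0,0,0],
    [-0.117,0,0,0,0,0,0],
    [-0.117,0,0,0,0,0,0],
    [-0.117,0,0,0,0,0,0],
  ],
)

```text
time: 17.95
ee_pos: [0.5355, 0.2035, 0.1407]
ee_rot: [[0.0, 0.4, 0.917], [-0.0, 0.917, -0.4], [-1.0, -0.0, 0.0]]
contact_force: [0.3, -0.5, -0.8]
gripper_width: 0.999
```

```bash
python3 - <<'E'
from h import *
s=state();print(s["ee_pos"],s["contact_force"],s["gripper_width"])
f=grab_frame("wrist");cv2.imwrite("pics/l2.png",f["pixels"])
delta((.5358,-.148,.14),-19.6)
E
```

```text
[0.53548951 0.20349195 0.14068572] [ 0.2758251  -0.47036811 -0.77051364] 0.9987522688560656
t 18.0 d [ 2.000e-04 -3.218e-01  1.411e-01] rot [-0.0691 -0.0008  0.0011] rows 6.0
```

View pics/l2.png

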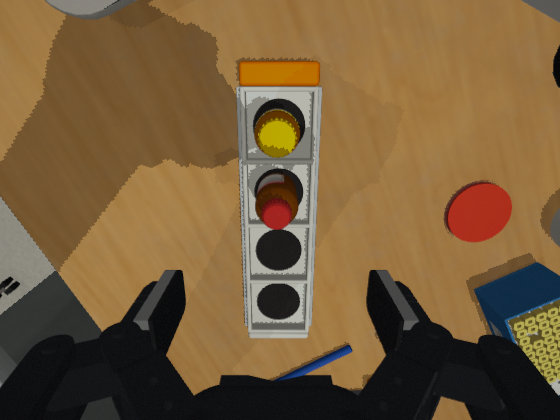

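Call:
apply_moves(
  moves=[
    [0,-0.05,0.022,-0.01,0,0,0],
    [0,-0.1,0.044,-0.02,0,0,0],
    [0,-0.15,0.066,-0.03,0,0,0],
    [0,-0.2,0.088,-0.04,0,0,0],
    [0,-0.25,0.11,-0.05,0,0,0],
    [0,-0.3,0.131,-0.06,0,0,0],
    [0,-0.322,0.141,-0.069,0,0,0],
    [0,-0.322,0.141,-0.069,0,0,0],
    [0,-0.322,0.141,-0.069,0,0,0],
    [0,-0.322,0.141,-0.069,0,0,0],
  ],
)

```text
time: 19.25
ee_pos: [0.5362, -0.1458, 0.1405]
ee_rot: [[-0.001, 0.333, 0.943], [0.001, 0.943, -0.333], [-1.0, 0.001, -0.001]]
contact_force: [-0.1, -0.3, -0.3]
gripper_width: 1.0
```

```bash
python3 - <<'E'
from h import *
s=state();print(s["ee_pos"],s["contact_force"],s["gripper_width"])
f=grab_frame("wrist");cv2.imwrite("pics/m.png",f["pixels"])
for c in ["blue","green"]:
    for b in blobs(f,c,120,60,40)[0]: print(c,b, onz(f,b[5],.015).round(4),onz(f,b[5],.066).round(4))
delta((.5358,-.148,.0235),-19.6)
E
```

```text
[ 0.53618835 -0.14580531  0.14045983] [-0.08848985 -0.29915635 -0.25488115] 1.0000679473036744
blue (2028, 62, 0, 151, 100, array([138.4,  49.6])) [ 0.4758 -0.0015  0.015 ] [ 0.4924 -0.0137  0.066 ]
blue (79, 417, 5, 10, 25, array([421.8,  17.8])) [ 0.6807 -0.0513  0.015 ] [ 0.6582 -0.054   0.066 ]
blue (70, 438, 25, 13, 12, array([444.9,  30.3])) [ 0.6952 -0.0651  0.015 ] [ 0.67   -0.0651  0.066 ]
blue (40, 439, 52, 8, 13, array([442.7,  58. ])) [ 0.6905 -0.0832  0.015 ] [ 0.6661 -0.0798  0.066 ]
blue (665, 220, 183, 18, 39, array([228.8, 201.8])) [ 0.4944 -0.136   0.015 ] [ 0.5075 -0.1225  0.066 ]
blue (731, 264, 202, 30, 31, array([278. , 217.1])) [ 0.5303 -0.1638  0.015 ] [ 0.5365 -0.145   0.066 ]
green (807, 217, 113, 19, 45, array([226.2, 134.8])) [ 0.5141 -0.0818  0.015 ] [ 0.5235 -0.0786  0.066 ]
green (1160, 256, 130, 38, 39, array([274.5, 149.4])) [ 0.5473 -0.1061  0.015 ] [ 0.5503 -0.0983  0.066 ]
t 19.3 d [ 0.1171 -0.0021  0.0003] rot [ 0.0023 -0.0004 -0.0004] rows 2.0
```

View pics/m.png

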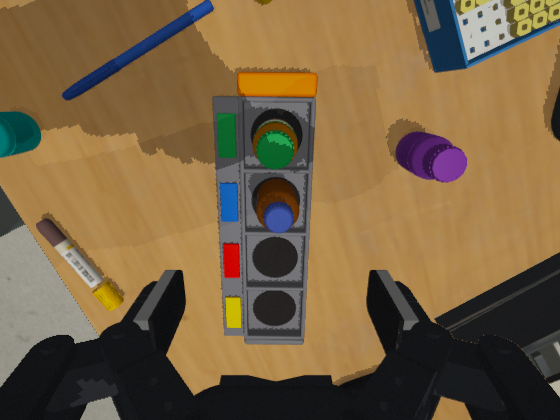

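Call:
apply_moves(
  moves=[
    [0.05,0,0,0.0023,0,0,0],
    [0.08,0,0,0.0023,0,0,0],
    [0.1,0,0,0.0023,0,0,0],
    [0.112,0,0,0.0023,0,0,0],
    [0.117,0,0,0.0023,0,0,0],
    [0.117,0,0,0.0023,0,0,0],
    [0.117,0,0,0.0023,0,0,0],
    [0.117,0,0,0.0023,0,0,255],
    [0.117,0,0,0.0023,0,0,255],
    [0.117,0,0,0.0023,0,0,255],
    [0.117,0,0,0.0023,0,0,255],
    [0.117,0,0,0.0023,0,0,255],
    [0.117,0,0,0.0023,0,0,255],
    [0.117,0,0,0.0023,0,0,255],
  ],
)

```text
time: 21.05
ee_pos: [0.5364, -0.1478, 0.0241]
ee_rot: [[0.0, 0.338, 0.941], [-0.0, 0.941, -0.338], [-1.0, -0.0, 0.001]]
contact_force: [-0.7, 0.1, 5.7]
gripper_width: 0.372
```

```bash
python3 - <<'E'
from h import *
s=state();print(s["ee_pos"],s["contact_force"])
delta((.5133,.1493,.14),-23.66)
f=grab_frame("side");cv2.imwrite("pics/n2.png",cv2.resize(f["pixels"][180:340,200:420],None,fx=3,fy=3))
E
```

```text
[ 0.53639421 -0.14778157  0.02412909] [-0.70500693  0.05013185  5.68744631]
t 21.05 d [-0.116   0.2718 -0.122 ] rot [0.0685 0.0005 0.0001] rows 6.0
```

View pics/n2.png

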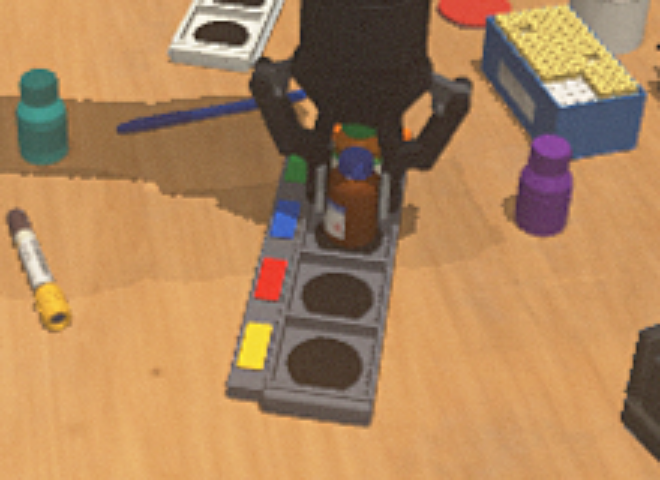

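Call:
apply_moves(
  moves=[
    [-0.01,0,0,0,0,0,255],
    [-0.03,0,0,0,0,0,255],
    [-0.06,0,0,0,0,0,255],
    [-0.09,0,0,0,0,0,255],
    [-0.116,0,0,0,0,0,255],
    [-0.116,0.03,-0.013,0.005,0,0,255],
    [-0.116,0.07,-0.031,0.015,0,0,255],
    [-0.116,0.11,-0.049,0.03,0,0,255],
    [-0.116,0.15,-0.067,0.04,0,0,255],
    [-0.116,0.19,-0.085,0.05,0,0,255],
    [-0.116,0.23,-0.103,0.06,0,0,255],
    [-0.116,0.26,-0.117,0.068,0,0,255],
    [-0.116,0.272,-0.122,0.068,0,0,255],
    [-0.116,0.272,-0.122,0.068,0,0,255],
    [-0.116,0.272,-0.122,0.068,0,0,255],
    [-0.116,0.272,-0.122,0.068,0,0,255],
  ],
)

```text
time: 23.1
ee_pos: [0.5135, 0.1479, 0.1397]
ee_rot: [[-0.0, 0.403, 0.915], [-0.001, 0.915, -0.403], [-1.0, -0.001, 0.0]]
contact_force: [-0.4, -0.7, -1.0]
gripper_width: 0.376
```

```bash
python3 - <<'E'
from h import *
s=state();print(s["ee_pos"],s["contact_force"],s["gripper_width"])
delta((.5133,.1493,.0245),-23.66)
f=grab_frame("wrist");cv2.imwrite("pics/o.png",f["pixels"])
E
```

```text
[0.51346115 0.14790028 0.13972371] [-0.36028868 -0.70140547 -0.96662858] 0.3762323846617411
t 23.1 d [ 0.1152  0.0013 -0.0007] rot [-0.0017  0.0002  0.0007] rows 2.0
```

View pics/o.png

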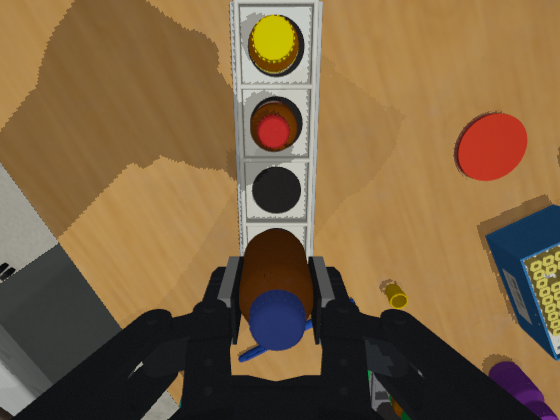

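Call:
apply_moves(
  moves=[
    [0.03,0.0005,-0.0007,-0.0017,0,0,255],
    [0.06,0.0005,-0.0007,-0.0017,0,0,255],
    [0.085,0.0005,-0.0007,-0.0017,0,0,255],
    [0.1,0.0005,-0.0007,-0.0017,0,0,255],
    [0.109,0.0005,-0.0007,-0.0017,0,0,255],
    [0.113,0.0005,-0.0007,-0.0017,0,0,255],
    [0.115,0.0005,-0.0007,-0.0017,0,0,255],
    [0.1155,0.0005,-0.0007,-0.0017,0,0,255],
    [0.1155,0.0005,-0.0007,-0.0017,0,0,255],
  ],
)

```text
time: 24.28
ee_pos: [0.513, 0.1504, 0.0247]
ee_rot: [[0.001, 0.399, 0.917], [0.0, 0.917, -0.399], [-1.0, 0.0, 0.001]]
contact_force: [-0.6, 0.1, -1.5]
gripper_width: 0.37
```

```bash
python3 - <<'E'
from h import *
s=state();print(s["ee_pos"],s["contact_force"],s["gripper_width"])
delta((.5133,.1493,.0241),-23.66)
E
```

```text
[0.51297602 0.15036571 0.02467012] [-0.61526689  0.14127065 -1.49914129] 0.3700842273362933
t 24.275 d [ 0.0006 -0.0008  0.0007] rot [ 0.0023  0.0005 -0.0004] rows 1.0
```

Call:
apply_moves(
  moves=[
    [0.001,0,0,0,0,0,255],
    [0.001,0,0,0,0,0,255],
    [0.001,0,0,0,0,0,120],
    [0.001,0,0,0,0,0,60],
    [0.001,0,0,0,0,0,0],
    [0.001,0,0,0,0,0,0],
    [0.001,0,0,0,0,0,0],
    [0.001,0,0,0,0,0,0],
    [-0.02,0,0,0,0,0,0],
    [-0.06,0,0,0,0,0,0],
    [-0.117,0,0,0,0,0,0],
    [-0.117,0,0,0,0,0,0],
    [-0.117,0,0,0,0,0,0],
  ],
)

```text
time: 25.9
ee_pos: [0.5126, 0.15, 0.1412]
ee_rot: [[0.0, 0.399, 0.917], [-0.0, 0.917, -0.399], [-1.0, -0.0, 0.0]]
contact_force: [0.3, -0.1, -0.8]
gripper_width: 0.999
```

```bash
python3 - <<'E'
from h import *
s=state();print(s["ee_pos"],s["contact_force"],s["gripper_width"])
f=grab_frame("wrist");cv2.imwrite("pics/p2.png",f["pixels"])
delta((.5505,-.0995,.14),-19.6)
E
```

```text
[0.5126158  0.15000365 0.14118995] [ 0.33397605 -0.09630099 -0.78038362] 0.9992155861130693
t 25.95 d [ 0.0006 -0.2133  0.1348] rot [-0.0687 -0.0009  0.0011] rows 5.0
```

View pics/p2.png

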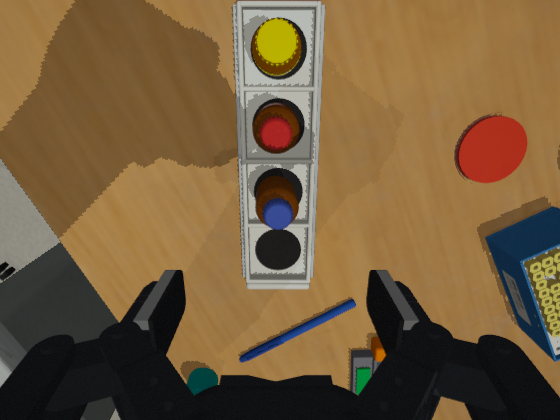

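Call:
apply_moves(
  moves=[
    [0,-0.04,0.025,-0.01,0,0,0],
    [0,-0.08,0.05,-0.02,0,0,0],
    [0,-0.12,0.076,-0.03,0,0,0],
    [0,-0.16,0.101,-0.05,0,0,0],
    [0,-0.2,0.126,-0.069,0,0,0],
    [0,-0.213,0.135,-0.069,0,0,0],
    [0,-0.213,0.135,-0.069,0,0,0],
    [0,-0.213,0.135,-0.069,0,0,0],
    [0,-0.213,0.135,-0.069,0,0,0],
  ],
)

```text
time: 27.08
ee_pos: [0.5514, -0.097, 0.1412]
ee_rot: [[-0.0, 0.333, 0.943], [0.001, 0.943, -0.333], [-1.0, 0.0, -0.0]]
contact_force: [-1.0, -1.2, -0.4]
gripper_width: 1.002
```

```bash
python3 - <<'E'
from h import *
s=state();print(s["ee_pos"],s["contact_force"],s["gripper_width"])
f=grab_frame("wrist");cv2.imwrite("pics/q.png",f["pixels"])
for c in ["green"]:
    for b in blobs(f,c,120,60,40)[0]: print(c,b, onz(f,b[5],.015).round(4),onz(f,b[5],.066).round(4))
delta((.5505,-.0995,.024),-19.6)
E
```

```text
[ 0.55139847 -0.09696969  0.14123418] [-1.04789196 -1.16080141 -0.37808978] 1.0020150195877056
green (659, 223, 175, 18, 39, array([231.5, 194. ])) [ 0.5144 -0.0815  0.015 ] [ 0.5265 -0.0691  0.066 ]
green (58, 260, 186, 38, 15, array([279.7, 189.8])) [ 0.5552 -0.0918  0.015 ] [ 0.5595 -0.0774  0.066 ]
green (1062, 260, 199, 36, 39, array([277.2, 218. ])) [ 0.5445 -0.1158  0.015 ] [ 0.5509 -0.0969  0.066 ]
t 27.125 d [ 1.173e-01 -2.400e-03 -1.000e-04] rot [ 0.0027 -0.0002 -0.0003] rows 2.0
```

View pics/q.png

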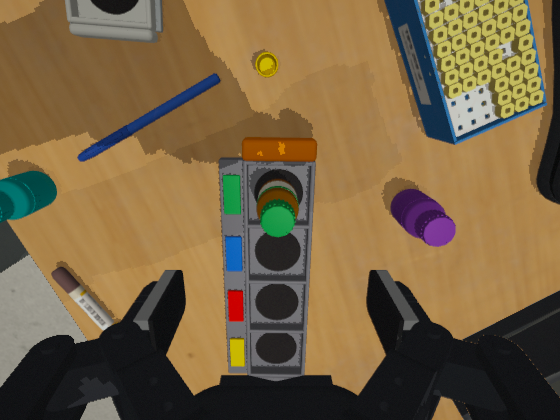

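Call:
apply_moves(
  moves=[
    [0.05,0,0,0.0025,0,0,0],
    [0.08,0,0,0.0025,0,0,0],
    [0.1,0,0,0.0025,0,0,0],
    [0.112,0,0,0.0025,0,0,0],
    [0.117,0,0,0.0025,0,0,0],
    [0.117,0,0,0.0025,0,0,0],
    [0.117,0,0,0.0025,0,0,0],
    [0.117,0,0,0.0025,0,0,255],
    [0.117,0,0,0.0025,0,0,255],
    [0.117,0,0,0.0025,0,0,255],
    [0.117,0,0,0.0025,0,0,255],
    [0.117,0,0,0.0025,0,0,255],
    [0.117,0,0,0.0025,0,0,255],
    [0.117,0,0,0.0025,0,0,255],
  ],
)

```text
time: 28.88
ee_pos: [0.5516, -0.099, 0.0247]
ee_rot: [[0.0, 0.338, 0.941], [-0.0, 0.941, -0.338], [-1.0, -0.0, 0.0]]
contact_force: [-1.9, 0.0, 5.6]
gripper_width: 0.383
```

```bash
python3 - <<'E'
from h import *
s=state();print(s["ee_pos"],s["contact_force"])
delta((.4899,.0963,.14),-23.66)
f=grab_frame("side");cv2.imwrite("pics/r2.png",cv2.resize(f["pixels"][160:320,200:420],None,fx=3,fy=3))
E
```

```text
[ 0.55164411 -0.09900117  0.02468066] [-1.93716623  0.00747217  5.60527487]
t 28.875 d [-0.1154  0.163  -0.124 ] rot [0.0687 0.0005 0.0001] rows 4.0
```

View pics/r2.png

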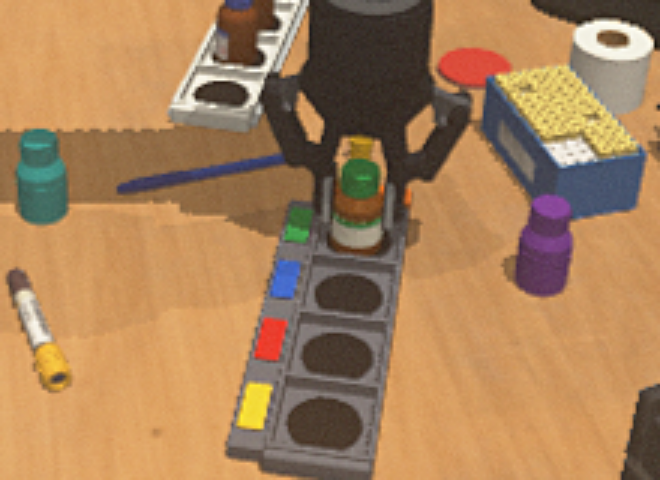

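Call:
apply_moves(
  moves=[
    [-0.01,0,0,0,0,0,255],
    [-0.03,0,0,0,0,0,255],
    [-0.06,0,0,0,0,0,255],
    [-0.09,0,0,0,0,0,255],
    [-0.116,0,0,0,0,0,255],
    [-0.116,0.02,-0.015,0.005,0,0,255],
    [-0.116,0.05,-0.038,0.015,0,0,255],
    [-0.116,0.08,-0.061,0.03,0,0,255],
    [-0.116,0.11,-0.084,0.045,0,0,255],
    [-0.116,0.14,-0.107,0.06,0,0,255],
    [-0.116,0.155,-0.118,0.069,0,0,255],
    [-0.116,0.163,-0.124,0.069,0,0,255],
    [-0.116,0.163,-0.124,0.069,0,0,255],
    [-0.116,0.163,-0.124,0.069,0,0,255],
    [-0.116,0.163,-0.124,0.069,0,0,255],
  ],
)

```text
time: 30.8
ee_pos: [0.49, 0.0954, 0.1402]
ee_rot: [[-0.0, 0.403, 0.915], [-0.0, 0.915, -0.403], [-1.0, -0.0, 0.0]]
contact_force: [0.3, 0.5, -1.1]
gripper_width: 0.381
```

```bash
python3 - <<'E'
from h import *
s=state();print(s["ee_pos"],s["contact_force"],s["gripper_width"])
delta((.4899,.0963,.025),-23.66)
f=grab_frame("wrist");cv2.imwrite("pics/s.png",f["pixels"])
E
```

```text
[0.48999317 0.09539349 0.14021698] [ 0.33247682  0.45943695 -1.0827756 ] 0.38125173664740003
t 30.8 d [ 0.1152  0.0008 -0.0005] rot [-0.0018  0.      0.0003] rows 2.0
```

View pics/s.png

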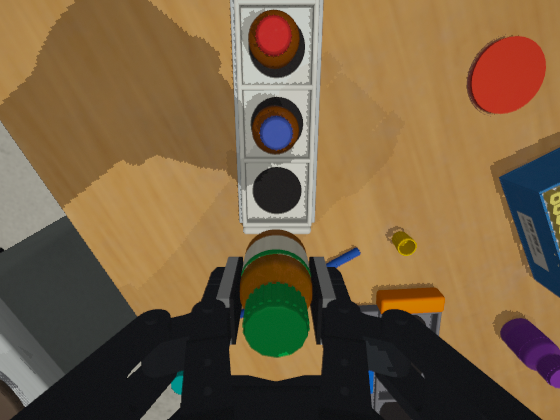

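Call:
apply_moves(
  moves=[
    [0.03,0,-0.0005,-0.0018,0,0,255],
    [0.06,0,-0.0005,-0.0018,0,0,255],
    [0.085,0,-0.0005,-0.0018,0,0,255],
    [0.1,0,-0.0005,-0.0018,0,0,255],
    [0.109,0,-0.0005,-0.0018,0,0,255],
    [0.113,0,-0.0005,-0.0018,0,0,255],
    [0.115,0,-0.0005,-0.0018,0,0,255],
    [0.1155,0,-0.0005,-0.0018,0,0,255],
    [0.1155,0,-0.0005,-0.0018,0,0,255],
  ],
)

```text
time: 31.98
ee_pos: [0.4895, 0.0966, 0.0252]
ee_rot: [[0.001, 0.4, 0.917], [0.0, 0.917, -0.4], [-1.0, 0.0, 0.001]]
contact_force: [-0.4, -0.4, 0.0]
gripper_width: 0.38
```

```bash
python3 - <<'E'
from h import *
s=state();print(s["ee_pos"],s["contact_force"],s["gripper_width"])
delta((.4899,.0963,.0247),-23.66)
E
```

```text
[0.4895191  0.09662372 0.02515968] [-0.44256137 -0.43055114  0.00343908] 0.38014742863411
t 31.975 d [ 0.0005 -0.0001  0.0005] rot [ 0.0016  0.0006 -0.0003] rows 1.0
```

Call:
apply_moves(
  moves=[
    [0.001,0,0,0,0,0,255],
    [0.001,0,0,0,0,0,255],
    [0.001,0,0,0,0,0,120],
    [0.001,0,0,0,0,0,60],
    [0.001,0,0,0,0,0,0],
    [0.001,0,0,0,0,0,0],
    [0.001,0,0,0,0,0,0],
    [0.001,0,0,0,0,0,0],
    [-0.02,0,0,0,0,0,0],
    [-0.06,0,0,0,0,0,0],
    [-0.12,0,0,0,0,0,0],
    [-0.18,0,0,0,0,0,0],
    [-0.24,0,0,0,0,0,0],
    [-0.24,0.02,0,0,0,0,0],
    [-0.24,0.02,0,0,0,0,0],
    [-0.24,0.02,0,0,0,0,0],
  ],
)

```text
time: 33.98
ee_pos: [0.4966, 0.1143, 0.2639]
ee_rot: [[-0.002, 0.4, 0.917], [-0.001, 0.917, -0.4], [-1.0, -0.001, -0.001]]
contact_force: [-0.2, 0.3, 0.6]
gripper_width: 0.998
```

```bash
python3 - <<'E'
from h import *
s=state();print(s["ee_pos"],s["contact_force"],s["gripper_width"],s["time"])
W=grab_frame("wrist");cv2.imwrite("pics/t.png",W["pixels"])
S=grab_frame("side");cv2.imwrite("pics/t2.png",cv2.resize(S["pixels"][110:240,220:360],None,fx=4,fy=4))
C=np.array([.5248,.1760]);a=np.radians(-23.66);Rm=np.array([[np.cos(a),-np.sin(a)],[np.sin(a),np.cos(a)]])
for c in ["red","blue","green","yellow"]:
    for b in blobs(W,c,120,60,60)[0]:
        p=onz(W,b[5],.066); q=Rm.T@(p[:2]-C)
        if abs(q[0])<.05 and abs(q[1])<.15: print(c,b[:5],b[5],p.round(4),"in carrier",q.round(4))
E
```

```text
[0.49660881 0.11432756 0.26393859] [-0.18190101  0.32016407  0.5904333 ] 0.9981158570318225 33.975
red (408, 265, 67, 23, 24) [276.1  78.5] [0.5344 0.205  0.066 ] in carrier [-0.0028  0.0304]
blue (333, 268, 128, 20, 21) [277.5 138. ] [0.5128 0.1516 0.066 ] in carrier [-0.0012 -0.0272]
green (440, 265, 180, 24, 24) [276.3 191.6] [0.4885 0.0987 0.066 ] in carrier [-0.0022 -0.0854]
yellow (727, 263, 0, 29, 33) [276.8  15.3] [0.5567 0.2547 0.066 ] in carrier [-0.0023  0.0849]
```

View pics/t.png

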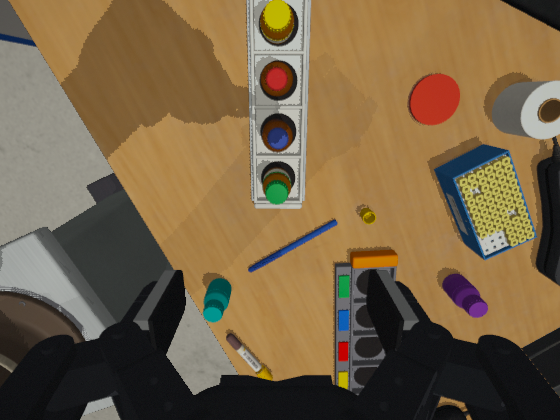

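View pics/t2.png

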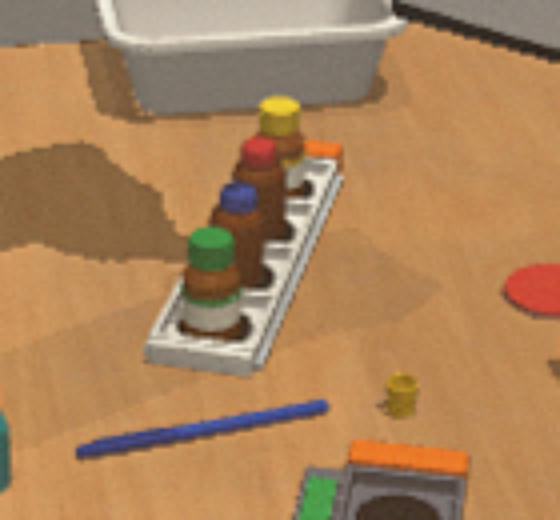

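All four bottles stand upright and are within 3 mm of their bay centres. The gripper is clear of them, so I'm handing the job in.

```bash
python3 -c "
from cell import *
print(finish_job()); print(state()['time'])"
```

```text
the job is handed in; nothing more can be done
None
the job is handed in; nothing more can be done
```

All four bottles are in the carrier in reverse order, and I handed the job in at about 34 s (limit 93 s). From the carrier's orange end they stand yellow, red, blue, green. On the rack the tags run green, blue, red, yellow from its orange end.

**Last checks:**
- **Position:** the wrist picture put every cap within about 3 mm of its bay centre along both sides, against a limit of 14 mm.
- **Upright:** in the side picture all four bottles stand upright.
- **Clearance:** the gripper was open, about 0.26 m above the table and touching nothing.
- **Forces:** the readings after each move stayed below 7 N.

No check failed. Camera readings of the same cap differed by up to about 5 mm along the row, so I measured the red, blue and green caps again from above before gripping each. After the hand-in the robot gave no further state reading and no verdict, so nothing was checked after that point.

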